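Swing the swivel hook into its notch and hang up the milk dipper

TASK

Swing the swivel hook on its post round towards the glass coaster, gently, until you feel it drop into its notch, and then hang the milk dipper on it by its eye so that it hangs free over the coaster. Do not force the hook or bang the dipper against it, and leave everything else on the shelf, the coaster included, where it is.

Things in the scene. Friction and masses are not known exactly. Their poses are not given: they have to be found in the camera images.
- stand: Swivel-hook stand screwed to the shelf: 76 mm flange (6 mm thick), 18 mm upright post. Origin: centre of the flange's underside, on the shelf; z is the swivel axis. Its front is -x.
- hook: Stainless swivel hook on the post's top: round sleeve with one 8 mm round arm, free to turn all round the upright axis (well under 1 N at the arm). Origin: on that axis, level with the arm's axis. The arm points along the hook's own -x: straight to 78 mm out, a 4 mm deep dip to 97 mm, then an upturned tip ending 114 mm out, 10 mm above the arm's axis. As found, the axis is 216 mm above the shelf.
- skirt (a point): Middle of the sleeve's skirt (55 mm across, from 18 to 46 mm below the arm's axis; the sleeve's top is 17 mm above it). Hidden inside, a 7 mm key rides by the hook's weight (about 260 g) on a crown with one straight-sided 10 mm notch. Brought slowly over it (arm under 50 mm/s) the hook drops 6 mm and is home: it turns no more (4 degrees of play) unless lifted.
- saddle (a point): Where things hang: top of the arm in the middle of the dip, 91 mm from the swivel axis, level with the hook's origin: 216 mm above the shelf as found, 210 mm when home. Axes as the hook's. When home it lies only roughly over the coaster: the notch's heading is within 0.35 rad of the stand's front (-x), cannot be seen and has to be felt.
- dipper: Stainless milk dipper standing upright: cup 50 mm across and 45 mm tall; a tall strap handle (12 x 3 mm) rises from the cup's +x side and leans in to an eye plate over the cup's centre; 155 mm tall in all, about 110 g. Origin: centre of the cup's underside, z up.
- eye (a point): Centre of the hole in the dipper's eye plate, 134 mm above the cup's underside. Plate: 34 mm wide (along the dipper's y), 6 mm thick (along x), 40 mm tall. Hole: 16 mm wide, 26 mm tall, 8 mm of metal above it, 6 mm below. The hook's arm goes through along x, either way round; the two side edges can be pinched from above.
- coaster: Round glass coaster, 100 mm across, 8 mm thick, lying in front of the stand. Origin: centre of its underside.
- jug: white ceramic milk jug, 100 mm tall, 80 mm across, empty; bystander (origin: centre of the underside)
- mug: stainless mug with hinged flip lid, 112 mm tall, 80 mm across; bystander (origin: centre of the underside)
- spoon: wooden spoon lying flat, 240 mm long, about 20 mm high; bystander (origin: centre of the underside)
- tin: round aluminium tea tin, 95 mm tall, 72 mm across; bystander (origin: centre of the underside)
- cup: white ceramic tea cup, 65 mm tall, 80 mm across; bystander (origin: centre of the underside)
Not all that is in view belongs to the job. Of the things that look like the coaster, take the one that is farthest from the robot's base at the start.

How it is judged:
On the way, in this order (a step that is already met when the one before it is completed fails the run):
1. the hook has dropped into its notch, with the dipper not yet on it (height (world z) of saddle below 0.2125 m and contact force between dipper and hook below 0.05 N), for 0.3 s.
2. the dipper hangs by its eye from the dip of the hook, let go (height (world z) of saddle below 0.2125 m and horizontal distance between eye and saddle below 0.012 m and contact force between dipper and hook above 0.4 N and height (world z) of dipper between 0.05 and 0.075 m and angle between dipper's own z axis and vertical below 0.25 rad and contact force between the fingers and dipper below 0.05 N), for 0.3 s.
At the end, for the whole second after the job is handed in: Hook home in its notch (saddle below 212.5 mm); dipper let go, still, hanging by its eye: eye within 12 mm of the saddle seen from above, cup underside 50 to 75 mm above the shelf, tilt under 0.25 rad, cup centre within 50 mm of the coaster's centre seen from above (all of step 2 and horizontal distance between dipper and coaster below 0.05 m and linear speed of dipper below 0.05 m/s and angular speed of dipper below 0.6 rad/s); the robot touches nothing.
It fails at once if the robot pushes on the hook with more than 18 N (contact force between any of the fingers, the arm and hook above 18 N).
It fails at once if the dipper is pushed against the hook with more than 18 N (contact force between dipper and hook above 18 N).
It fails at once if the coaster or another thing on the shelf is moved more than 20 mm (distance of any of coaster, jug, mug, spoon, tin, cup from where it was at the start of the episode above 0.02 m).
It fails at once if the mug or the jug is tipped (angle between any of mug, jug's own z axis and vertical above 0.3 rad).
It also fails if it takes over 69 s, if anything falls off the work surface, if the arm or the gripper's body presses on something with over 40 N, if the wrist force passes 120 N, or if a joint passes its speed limit or range.

ROBOT

A 7-joint arm with a two-finger parallel gripper is mounted at the origin on the work surface. World frame = base frame: x ahead of the robot, y to its left, z up, the work surface at z = 0. Lengths are in m, angles in rad, forces in N, time in s.
With the tool pointing down it reaches from about 0.35 to 0.9 m from the base axis. Payload 8.1 kg.
Tool frame: the origin (TCP) lies on the centre line of the jaws, within the pads' length; the fingertips stand 11 mm ahead of it and the grasp point (between the pads) lies 8 mm behind it; z points along the fingers, y is the direction in which the jaws open and shut (so a half turn about z gives the same grasp; the last joint's range is limited). The gripper opens to 85 mm and grips with 20 to 120 N. Pads are 22 mm wide; open, the fingers measure 114 mm over their backs; the gripper's body (76 mm by 85 mm) begins 54 mm behind the grasp point. The pads swing forward as they close: fully open they stand 13 mm farther back than shut.
Start: joints at [1.068, 0.434, 0.025, 1.573, -0.012, 1.134, -0.075], TCP at [0.243, -0.576, 0.242] pointing down, gripper open.
Joint ranges: [-2.62, 2.62], [-0.44, 2.09], [-1.27, 1.32], [0.08, 2.57], [-1.32, 4.46], [0.12, 2], [-2.74, 2.74]. Speed limits (rad/s): [2.22, 2.22, 3.01, 3.01, 3.14, 3.14, 3.14].

INTERFACE

Orientations are given as a unit quaternion [x, y, z, w].
In Python, from bench import status, cams, robot gives the robot as it stands. The module is installed in compiled form; this text tells all that it offers.
- The arm moves only by the shell command python3 -m creep 'ROWS' [FORCE]. ROWS is text: rows parted by semicolons, each of 5 numbers parted by spaces: the shift along the tool's x, y, z in mm, then the turn about the tool's z in rad, then the finger opening in mm, from 0 to 85.4. In form: dx dy dz yaw grip; .... A call has 1 to 5 rows; each row shifts and turns the commanded pose from where the row before left it, along the tool's axes as they then stand; what a row does not reach is not made up. A row lasts 1/10 s, in which the tool goes at most 50 mm and 8.59 degrees, less where a joint would pass 70% of its speed; a pose out of reach is approached as far as the arm can. A call with a gripper value outside its range is refused whole. The fingers move at their own pace and stop on an object; FORCE is the grip in N (left out, the last holds). Time passes only in rows, so rows that do not move let the fingers close. It gives the time, the measured TCP pose, the force and the opening at its end, in the units of the state.
- status.sense(): the state, without advancing time (a new reading comes with each control period).
- cams.read_camera(name): name is "scene" or "top" or "wrist"; returns a dict with "img" (420x560x3 uint8, blue, green, red), "camera_matrix" (3x3 intrinsics, pixels), "rvec" (rotation vector, rad) and "tvec" (3), from world to camera coordinates, as OpenCV has them. Camera axes: x right, y down, z forward; pixel columns grow to the right and rows downward; lengths in m; the calibration is good to about 2 mm. A picture is of the moment at which its call begins. There is no depth.
- robot.job_done(): hands the job in, once; it reports no verdict.
The state is a dict: "time_s": time; "qpos": joint angles; "dq": joint speeds; "joint_efforts": joint torques, N m; "tool_pos": TCP position; "eef_rot": TCP orientation; "ft_force": force on the tool from outside, world axes, zero at the start; "wrist_torque": the same for the moment, N m; "grip_width": finger opening in m.
Only numpy, scipy, OpenCV 4.12 (cv2) and the standard library are available. Lean on these libraries where they do the work, as an engineer would, in place of code of your own. Each camera call takes 0.05 s, during which the arm holds its last target.

## Working session

There is one attempt and no reset: what is moved stays moved. The work goes in short steps, Python scripts to look and compute and a shell command to move; the robot and the scene stay as the last step left them, time stands still between calls to the robot, and variables do not carry over. Pictures are saved under pics/ and viewed, and the job is handed in when it is done.

```bash
mkdir -p pics; ls
python3 - <<'E'
from bench import status,cams
import cv2
s=status.sense();print(s)
for n in ("scene","top","wrist"):
    c=cams.read_camera(n);cv2.imwrite(f"pics/{n}0.png",c["img"]);print(n,c["camera_matrix"].tolist(),c["rvec"],c["tvec"])
E
```

```text
pics
{'time_s': 0.0, 'qpos': array([ 1.06840692,  0.43522364,  0.02496583,  1.57414917, -0.01160752,
        1.13397348, -0.07511035]), 'dq': array([ 9.06484752e-04, -7.73132241e-05,  1.79447884e-03,  1.42698740e-03,
        1.24590613e-03,  1.64620852e-03, -8.82671061e-04]), 'joint_efforts': array([-4.95304230e-04, -6.70479012e+01,  1.02522556e+00, -3.16207302e+01,
        1.56475342e-02,  1.24306051e-02,  1.34469366e-05]), 'tool_pos': array([ 0.24302097, -0.57526617,  0.24150532]), 'eef_rot': array([ 9.80094860e-01,  1.98528132e-01, -2.25779795e-04, -7.71951895e-04]), 'ft_force': array([ 1.04831497, -0.14298675,  0.50082017]), 'wrist_torque': array([-0.01237901,  0.00518815, -0.00232328]), 'grip_width': 0.08502398414588938}
scene [[463.1977145263278, 0.0, 278.77573251694685], [0.0, 463.1977145263278, 205.42881997104004], [0.0, 0.0, 1.0]] [ 1.48571249  2.06905314 -0.87683717] [ 0.14340366 -0.23360582  1.57788374]
top [[516.5210179786211, 0.0, 270.5973526186308], [0.0, 516.5210179786211, 213.54362294629814], [0.0, 0.0, 1.0]] [ 2.156272   -2.13383756  0.15072524] [0.02698265 0.4949755  1.47842822]
wrist [[323.6733685724943, 0.0, 281.55229119930914], [0.0, 323.6733685724943, 209.18325420026585], [0.0, 0.0, 1.0]] [-2.40537409  1.59527008  0.23944388] [-0.62372842 -0.03697927  0.38006238]
```

View pics/scene0.png

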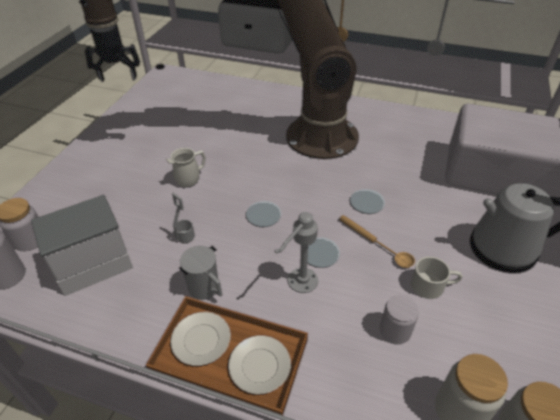

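View pics/top0.png

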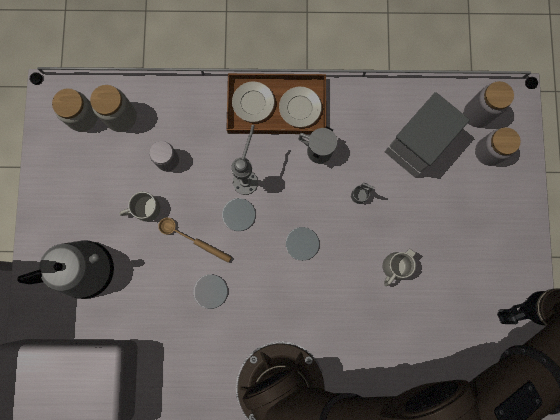

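View pics/wrist0.png

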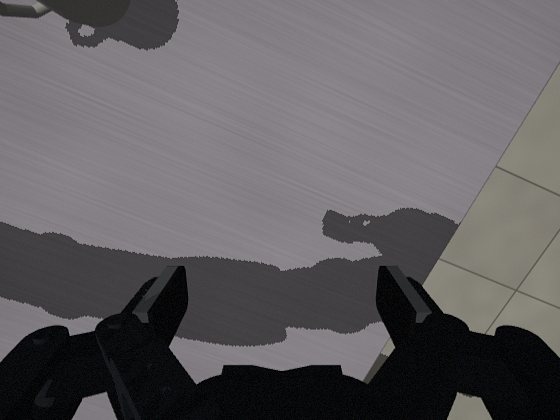

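```bash
cat > h.py <<'E'
import numpy as np,cv2
from bench import status,cams
def cam(n):
    c=cams.read_camera(n);R=cv2.Rodrigues(np.array(c["rvec"],float))[0];return dict(img=c["img"],K=np.array(c["camera_matrix"]),R=R,t=np.array(c["tvec"],float).ravel())
def ray(c,u,v):
    d=c["R"].T@np.linalg.solve(c["K"],[u,v,1.]);return -c["R"].T@c["t"],d
def plane(c,u,v,z):
    o,d=ray(c,u,v);return o+d*(z-o[2])/d[2]
def proj(c,p):
    q=c["K"]@(c["R"]@np.array(p,float)+c["t"]);return q[:2]/q[2]
def tri(c1,p1,c2,p2):
    A=[];b=[]
    o1,d1=ray(c1,*p1);o2,d2=ray(c2,*p2)
    s=np.linalg.lstsq(np.c_[d1,-d2],o2-o1,rcond=None)[0]
    a,b=o1+d1*s[0],o2+d2*s[1];return (a+b)/2,np.linalg.norm(a-b)
def crop(c,x0,y0,x1,y1,f,name):
    cv2.imwrite("pics/"+name,cv2.resize(c["img"][y0:y1,x0:x1],None,fx=f,fy=f,interpolation=cv2.INTER_CUBIC))
E
python3 - <<'E'
from h import *
t=cam("top");s=cam("scene")
crop(t,190,100,400,240,3.8,"topc.png");crop(s,150,170,350,310,4,"scenec.png")
for n,p in dict(c1=(239,214),c2=(303,243),c3=(211,291)).items(): print(n,plane(t,*p,.008),np.linalg.norm(plane(t,*p,.008)[:2]))
E
```

```text
c1 [0.4963371  0.12660276 0.008     ] 0.5122292192493738
c2 [ 0.41154896 -0.0645884   0.008     ] 0.41658637798590664
c3 [0.26813154 0.20403978 0.008     ] 0.33693731354662915
```

View pics/topc.png

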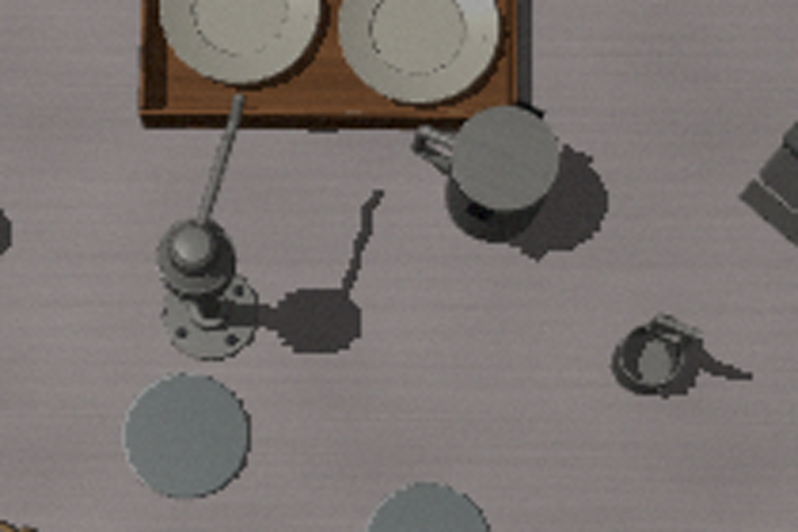

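View pics/scenec.png

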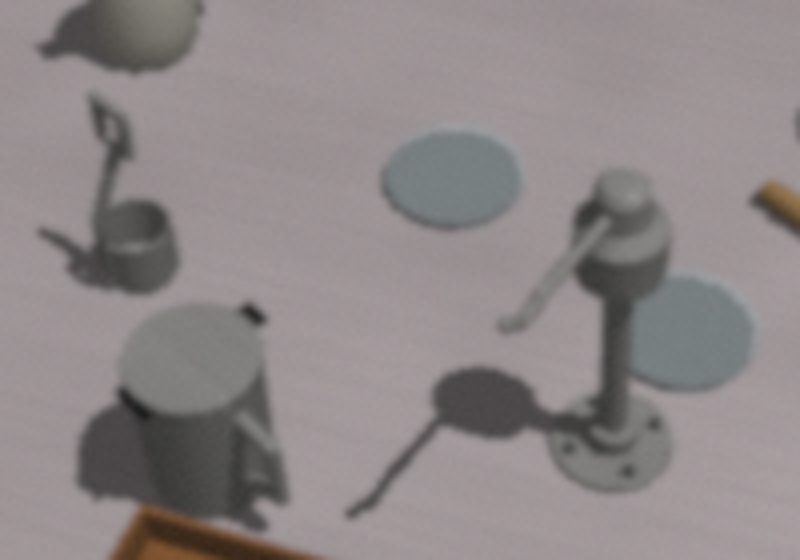

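Run:
```python
from h import *
t=cam("top");s=cam("scene")
T=lambda x,y:(190+x/3.8,100+y/3.8)
S=lambda x,y:(150+x/4,170+y/4)
fl=plane(t,*T(210,313),.006);print("flange top",fl,"scene",plane(s,*S(611,441),.006))
print("cap top",plane(t,*T(193,246),.233),"scene",plane(s,*S(624,188),.233))
print("tip",plane(t,*T(240,98),.226), tri(t,T(240,98),s,S(511,324)))
print("coaster",plane(t,*T(187,435),.008),plane(s,*S(685,332),.008))
# coaster by colour mask
for n,c in(("top",t),("scene",s)):
    hsv=cv2.cvtColor(c["img"],cv2.COLOR_BGR2HSV);b,g,r=[c["img"][...,i].astype(int) for i in range(3)]
    m=((g-r)>8).astype(np.uint8)
    k,l,st,ce=cv2.connectedComponentsWithStats(m)
    for i in range(1,k):
        if st[i,4]>250: print(n,st[i],ce[i],plane(c,*ce[i],.008))
print("eye", tri(t,T(677,330),s,S(111,127)))
print("plate top", tri(t,T(680,325),s,S(97,97)))
print("cup rim", tri(t,T(655,352),s,S(138,223)))
crop(t,335,165,405,220,11,"dt.png");crop(s,155,185,205,250,9,"ds.png")
```

```text
flange top [0.59319967 0.10971441 0.006     ] scene [0.59780595 0.11517984 0.006     ]
cap top [0.59258847 0.10958897 0.233     ] scene [0.60021052 0.11661457 0.233     ]
tip [0.69929227 0.07956473 0.226     ] (array([0.69961892, 0.08330706, 0.22158238]), np.float64(0.007440353405494637))
coaster [0.49491504 0.12594641 0.008     ] [0.50089279 0.13608875 0.008     ]
eye (array([ 0.5562879 , -0.2332225 ,  0.13225252]), np.float64(0.007823364315001028))
plate top (array([ 0.55647312, -0.23414797,  0.15736045]), np.float64(0.0005301916351809659))
cup rim (array([ 0.55586666, -0.23101789,  0.04435376]), np.float64(0.010825565600053952))
```

View pics/dt.png

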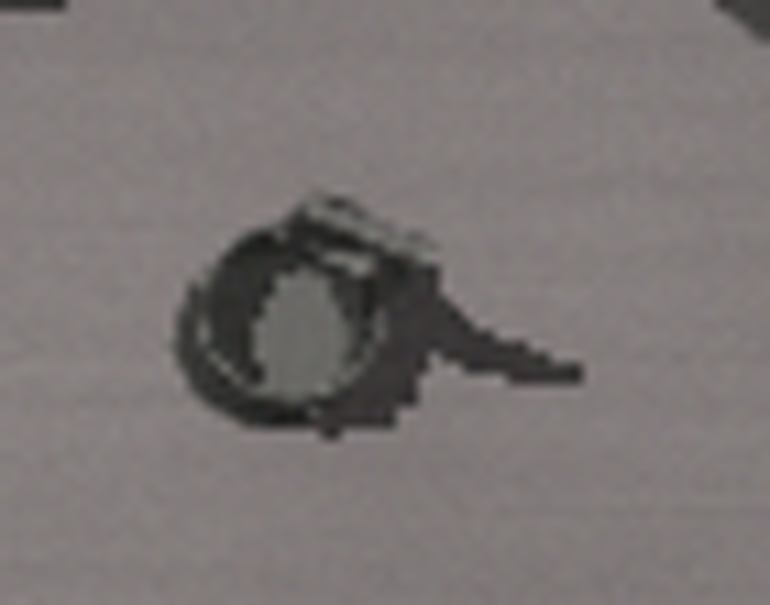

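View pics/ds.png

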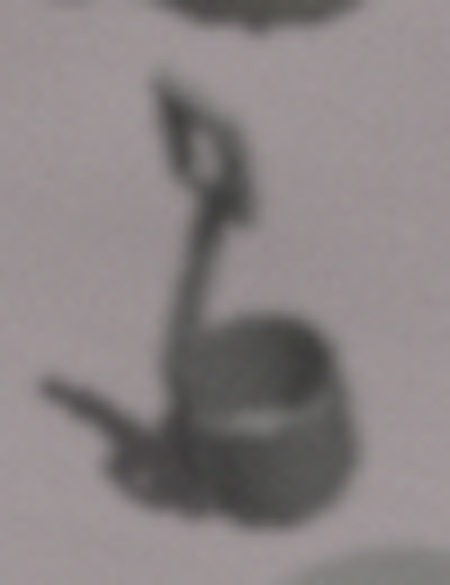

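Candidates for the coaster in the top view: glass discs at (239,214), (303,243) and (211,291). Their distances from the base are 0.51, 0.42 and 0.34 m, so it is the one at (239,214), next to the stand. The close crop shows the flange at about (245,182), the dipper at about (363,193) and the hook pointing away from the robot. I'll square the tool and lift it first.

```bash
python3 -m creep '0 0 -35 0.14 85; 0 0 -35 0.14 85; 0 0 -35 0.12 85; 45 -15 0 0 85; 45 -20 0 0 85' 30; python3 -m creep '45 -45 0 0 85; 45 -45 0 0 85; 45 -45 0 0 85;40 -45 0 0 85;0 -45 0 0 85'; python3 -m creep '0 -40 0 0 85;0 0 0 0 85;0 0 0 0 85'
python3 - <<'E'
from h import *
w=cam("wrist");cv2.imwrite("pics/w1.png",w["img"]);print(status.sense()["ft_force"])
E
```

```text
time_s: 0.85
tool_pos: [0.3329, -0.5421, 0.349]
eef_rot: [1.0, -0.003, 0.001, 0.002]
ft_force: [1.0, -0.2, -0.6]
grip_width: 0.0848
time_s: 1.35
tool_pos: [0.4765, -0.3495, 0.3462]
eef_rot: [1.0, 0.002, 0.0, -0.001]
ft_force: [0.9, -0.5, 0.5]
grip_width: 0.0852
time_s: 1.65
tool_pos: [0.4728, -0.3117, 0.3477]
eef_rot: [1.0, 0.001, 0.0, 0.0]
ft_force: [-0.4, -1.0, 0.3]
grip_width: 0.0855
[-0.18709766 -1.85791164 -0.0607986 ]
```

View pics/w1.png

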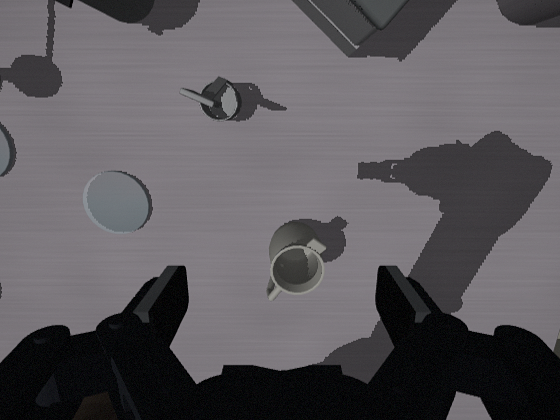

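The dipper's plate shows at (180,90)-(215,105) and the jug at (297,268). Next I'll move in front of the stand for a close view of the hook.

```bash
python3 -m creep '0 -48 -10 0 40;0 -48 -10 0 0;0 -48 -10 0 0;0 -48 -10 0 0;0 -48 -10 0 0'; python3 -m creep '0 -48 -10 0 0;0 -48 -10 0 0;0 -48 0 0 0;0 -10 0 0 0;0 0 0 0 0'
python3 - <<'E'
from h import *
w=cam("wrist");cv2.imwrite("pics/w2.png",w["img"]);print("camctr",-w["R"].T@w["t"],w["R"])
for p in [(.593,.110,.006),(.593,.110,.233),(.699,.08,.226),(.495,.126,.008)]: print(proj(w,p))
E
```

```text
time_s: 2.2
tool_pos: [0.4727, -0.0724, 0.3978]
eef_rot: [1.0, -0.002, 0.0, 0.0]
ft_force: [1.1, -0.1, -0.1]
grip_width: 0.0119
time_s: 2.7
tool_pos: [0.4732, 0.0822, 0.4171]
eef_rot: [1.0, 0.001, -0.0, -0.0]
ft_force: [0.7, -0.8, -0.1]
grip_width: -0.0001
camctr [0.54816729 0.08302761 0.5489188 ] [[ 9.58044543e-04 -9.99999515e-01 -2.27496580e-04]
 [-9.56534437e-01 -9.82745112e-04  2.91617737e-01]
 [-2.91617819e-01 -6.17744692e-05 -9.56534915e-01]]
[264.41363897  80.52126273]
[251.48407024  58.00214572]
[285.51800144 -82.16498658]
[255.49596419 144.23874483]
```

View pics/w2.png

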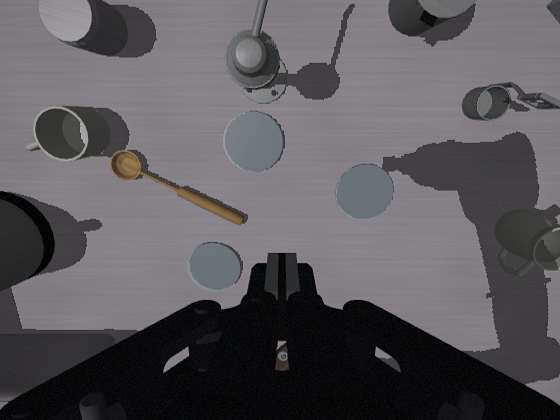

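Run:
```python
from h import *
w=cam("wrist")
crop(w,200,0,360,120,5,"w2c.png")
print("cap",plane(w,249,55,.233),"coaster",plane(w,254,141,.008),"c2",plane(w,364.5,191,.008))
```

```text
cap [0.59562303 0.10968918 0.233     ] coaster [0.50045666 0.12594731 0.008     ] c2 [ 0.41573551 -0.06159838  0.008     ]
```

View pics/w2c.png

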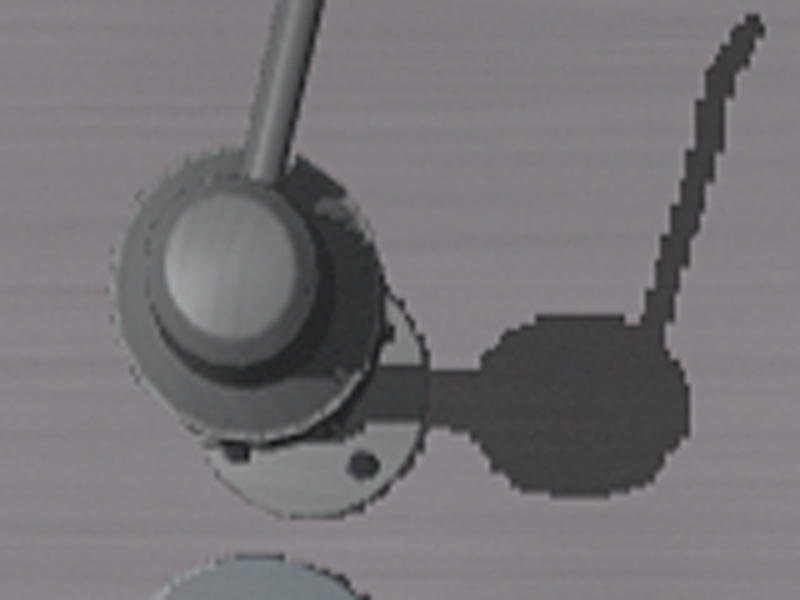

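```bash
python3 -m creep '46 -13 0 0 0;46 -13 0 0 0;46 -13 0 0 0;46 -14 0 0 0;0 0 40 0 0'; python3 -m creep '0 0 45 0 0;0 0 45 0 0;0 0 45 0 0;0 0 0 0 0;0 0 0 0 0'
python3 - <<'E'
from h import *
w=cam("wrist");cv2.imwrite("pics/w3.png",w["img"]);print(status.sense()["ft_force"])
E
```

```text
time_s: 3.3
tool_pos: [0.6661, 0.1337, 0.3805]
eef_rot: [1.0, -0.003, 0.006, -0.002]
ft_force: [-0.5, -0.8, -0.5]
grip_width: -0.0001
time_s: 3.8
tool_pos: [0.6573, 0.1322, 0.2428]
eef_rot: [1.0, -0.002, -0.0, 0.001]
ft_force: [0.9, 0.7, 1.7]
grip_width: 0.0
[-0.27181969  1.2579144   0.87343732]
```

View pics/w3.png

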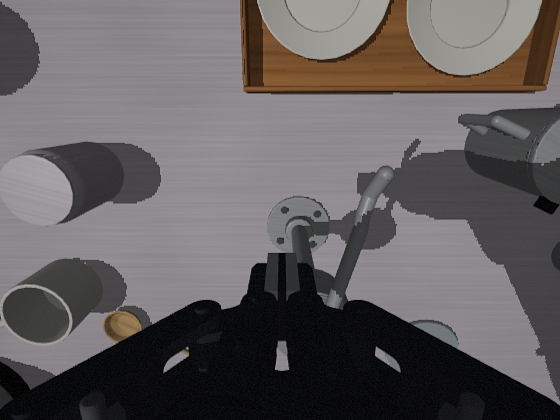

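```bash
python3 -m creep '0 0 37 0 0;0 0 0 0 0'
python3 - <<'E'
from h import *
w=cam("wrist");cv2.imwrite("pics/w4.png",w["img"])
E
python3 - <<'E'
import cv2,numpy as np
E
```

```text
time_s: 4.05
tool_pos: [0.6563, 0.1335, 0.2045]
eef_rot: [1.0, -0.001, -0.001, 0.001]
ft_force: [-0.0, -0.9, 0.1]
grip_width: 0.0002
```

View pics/w4.png

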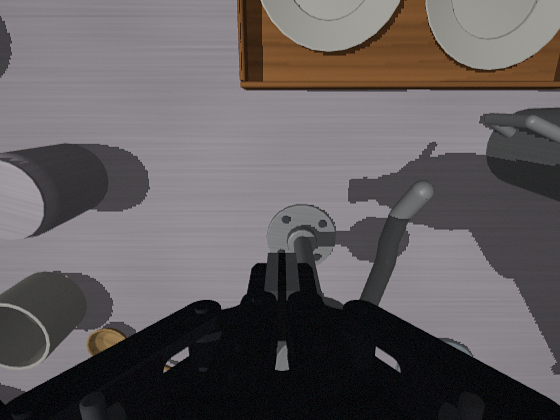

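```bash
cat > wp.py <<'E'
import numpy as np,sys
from bench import status
A=np.array([.596,.111]);r=.062
def pos(deg):
    t=np.radians(deg);u=np.array([np.cos(t),np.sin(t)]);n=np.array([-u[1],u[0]])
    return A+r*u+n*(.004+.011*abs(u[1])+.0145*abs(u[0]))
def table(a,b,st):
    p=status.sense()["tool_pos"][:2]
    for d in np.arange(a,b-.01,-st):
        q=pos(d);print(d,"dx %.1f dy %.1f"%(1e3*(q-p)[0],-1e3*(q-p)[1]));p=q
if __name__=="__main__": table(*map(float,sys.argv[1:]))
E
python3 wp.py -16 -136 6
```

```text
-16.0 dx 4.5 dy 19.8
-22.0 dx 0.2 dy 6.3
-28.0 dx -0.5 dy 6.5
-34.0 dx -1.3 dy 6.6
-40.0 dx -2.0 dy 6.6
-46.0 dx -2.9 dy 6.5
-52.0 dx -3.7 dy 6.2
-58.0 dx -4.5 dy 5.9
-64.0 dx -5.3 dy 5.4
-70.0 dx -6.0 dy 4.8
-76.0 dx -6.7 dy 4.1
-82.0 dx -7.3 dy 3.3
-88.0 dx -7.7 dy 2.4
-94.0 dx -6.0 dy 1.5
-100.0 dx -5.3 dy 1.1
-106.0 dx -5.6 dy 0.6
-112.0 dx -5.8 dy 0.1
-118.0 dx -6.0 dy -0.5
-124.0 dx -6.1 dy -1.1
-130.0 dx -6.1 dy -1.8
-136.0 dx -6.1 dy -2.5
```

```bash
python3 -m creep '1.5 5 0 0 0;1.5 5 0 0 0;1.5 5 0 0 0;0 5 0 0 0;0.2 6.3 0 0 0'; python3 -m creep '-0.5 6.5 0 0 0;-1.3 6.6 0 0 0;-2 6.6 0 0 0;-2.9 6.5 0 0 0;-3.7 6.2 0 0 0'
python3 - <<'E'
from h import *
w=cam("wrist");cv2.imwrite("pics/w5.png",w["img"]);print(status.sense()["ft_force"])
E
```

```text
time_s: 4.6
tool_pos: [0.6616, 0.1081, 0.2057]
eef_rot: [1.0, -0.0, 0.0, -0.0]
ft_force: [-0.3, 1.6, 0.4]
grip_width: 0.0002
time_s: 5.1
tool_pos: [0.6508, 0.0752, 0.2053]
eef_rot: [1.0, -0.0, 0.0, 0.0]
ft_force: [-0.1, -0.4, 0.4]
grip_width: -0.0001
[-1.62832127 -0.26572296 -0.33007597]
```

View pics/w5.png

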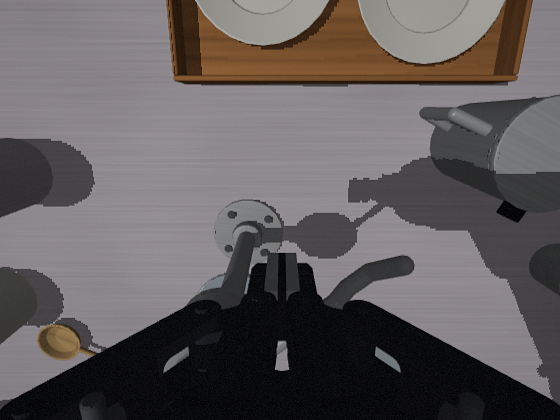

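The hook is following: its tip is now at (405,265) in the wrist view. I'll go on sweeping.

```bash
python3 -m creep '-4.5 5.9 0 0 0;-5.3 5.4 0 0 0;-6 4.8 0 0 0;-6.7 4.1 0 0 0;-7.3 3.3 0 0 0'; python3 -m creep '-7.7 2.4 0 0 0;-6 1.5 0 0 0;-5.3 1.1 0 0 0;-5.6 0.6 0 0 0;-5.8 0.1 0 0 0';python3 -m creep '-6 -0.5 0 0 0;-5 -1 0 0 0;-4 -1.2 0 0 0;-3 -1 0 0 0; 0 0 0 0 0'
python3 - <<'E'
from h import *
w=cam("top");crop(w,190,100,400,240,3.8,"t6.png");print(status.sense()["ft_force"])
w=cam("wrist");cv2.imwrite("pics/w6.png",w["img"])
E
```

```text
time_s: 5.65
tool_pos: [0.6206, 0.0519, 0.2053]
eef_rot: [1.0, -0.0, 0.0, 0.0]
ft_force: [0.1, 0.5, -0.2]
grip_width: -0.0002
time_s: 6.15
tool_pos: [0.5905, 0.0467, 0.2053]
eef_rot: [1.0, -0.0, 0.0, 0.0]
ft_force: [1.1, 0.7, -0.5]
grip_width: -0.0
time_s: 6.65
tool_pos: [0.5724, 0.0507, 0.2053]
eef_rot: [1.0, 0.0, -0.0, 0.0]
ft_force: [-0.1, -0.1, -0.8]
grip_width: -0.0003
[ 0.62995884 -0.23299251  0.15870116]
```

View pics/t6.png

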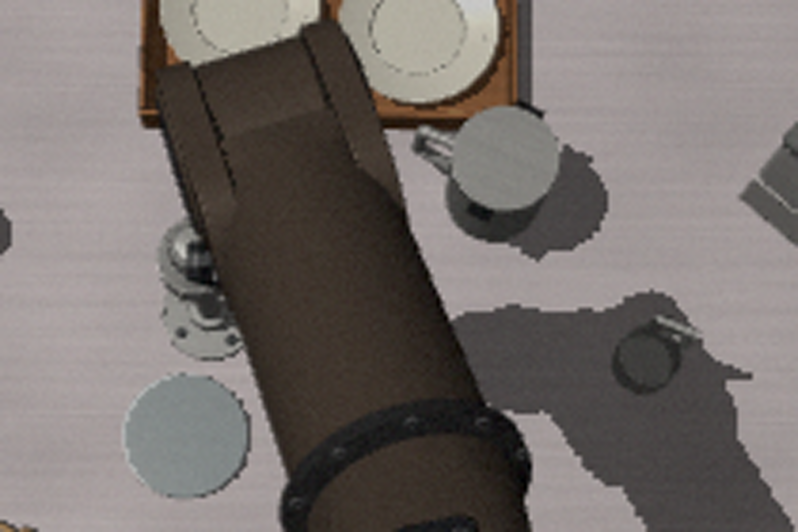

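View pics/w6.png

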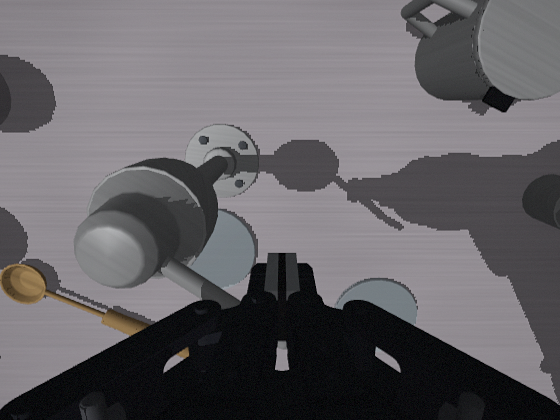

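```bash
python3 wp.py -136 -205 3
cat > chk.py <<'E'
import sys,numpy as np
from bench import status
s=status.sense();f=np.hypot(*s["ft_force"][:2]);print("F",s["ft_force"].round(1))
sys.exit(0 if f<4 else 1)
E
```

```text
-136.0 dx -6.0 dy -1.6
-139.0 dx -3.0 dy -1.5
-142.0 dx -2.9 dy -1.7
-145.0 dx -2.9 dy -1.9
-148.0 dx -2.8 dy -2.1
-151.0 dx -2.7 dy -2.3
-154.0 dx -2.6 dy -2.5
-157.0 dx -2.5 dy -2.7
-160.0 dx -2.3 dy -2.8
-163.0 dx -2.2 dy -3.0
-166.0 dx -2.0 dy -3.2
-169.0 dx -1.8 dy -3.3
-172.0 dx -1.6 dy -3.5
-175.0 dx -1.4 dy -3.6
-178.0 dx -1.2 dy -3.7
-181.0 dx -1.0 dy -3.4
-184.0 dx -0.9 dy -2.7
-187.0 dx -0.8 dy -2.8
-190.0 dx -0.6 dy -2.9
-193.0 dx -0.5 dy -3.0
-196.0 dx -0.3 dy -3.1
-199.0 dx -0.2 dy -3.1
-202.0 dx -0.0 dy -3.2
-205.0 dx 0.2 dy -3.2
```

```bash
Q='grep -E tool_pos|ft_f'; python3 -m creep '-2 -0.6 0 0 0;-2 -0.6 0 0 0;-2 -0.6 0 0 0;-2 -1 0 0 0' >/dev/null; python3 chk.py && python3 -m creep '-2 -1.2 0 0 0;-2 -1.2 0 0 0' >/dev/null; python3 chk.py && python3 -m creep '-1.7 -1.2 0 0 0;-1.7 -1.2 0 0 0' >/dev/null; python3 chk.py && python3 -m creep '-1.6 -1.3 0 0 0' >/dev/null; python3 chk.py && python3 -m creep '-1.6 -1.4 0 0 0' >/dev/null; python3 chk.py && python3 -m creep '-1.5 -1.4 0 0 0' >/dev/null;  python3 chk.py && python3 -m creep '-1.5 -1.4 0 0 0'
python3 - <<'E'
from h import *
w=cam("wrist");cv2.imwrite("pics/w7.png",w["img"]);print(status.sense())
E
```

```text
F [0.1 0.2 0.3]
F [1.4 0.  0.1]
F [ 0.7 -1.4 -0.1]
F [ 0.5 -0.4  0.2]
F [-0.2 -0.5 -0.1]
F [-0.  -0.5  0.3]
time_s: 7.95
tool_pos: [0.5511, 0.0636, 0.2053]
eef_rot: [1.0, -0.0, -0.0, 0.0]
ft_force: [-0.1, -0.2, -0.2]
grip_width: -0.0002
{'time_s': 8.0, 'qpos': array([ 0.02436744,  0.37946049, -0.3151735 ,  1.77483155,  0.13595039,
        1.00868042, -1.91319341]), 'dq': array([ 7.60643791e-05,  3.47509419e-03,  2.49706962e-04, -3.59402950e-03,
       -1.36472371e-03,  2.83979399e-03,  6.14163150e-03]), 'joint_efforts': array([ 5.84853105e-01, -5.87134588e+01, -2.86109760e+00, -2.94882059e+01,
        4.27313300e-02,  5.27377124e-02,  5.65022032e-02]), 'tool_pos': array([0.55085579, 0.06394855, 0.20531166]), 'eef_rot': array([ 9.99999994e-01,  4.88368080e-05, -8.14775297e-05, -5.34851925e-05]), 'ft_force': array([1.12488809, 0.04120237, 0.46590926]), 'wrist_torque': array([-0.0569811 , -0.10135735,  0.03661185]), 'grip_width': -0.00015483396411698313}
```

View pics/w7.png

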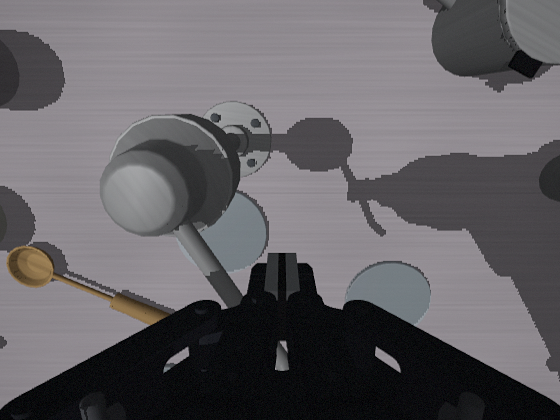

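```bash
c(){ python3 chk.py; }
python3 -m creep '-1.5 -1.5 0 0 0' >/dev/null; c && python3 -m creep '-1.5 -1.5 0 0 0' >/dev/null; c && python3 -m creep '-1.4 -1.6 0 0 0' >/dev/null; c && python3 -m creep '-1.4 -1.6 0 0 0' >/dev/null; c && python3 -m creep '-1.4 -1.7 0 0 0' >/dev/null; c && python3 -m creep '-1.3 -1.7 0 0 0' >/dev/null;  c && python3 -m creep '-1.3 -1.7 0 0 0' >/dev/null; c && python3 -m creep '-1.3 -1.8 0 0 0'  >/dev/null; c && python3 -m creep '-1.2 -1.8 0 0 0' >/dev/null; c && python3 -m creep '-1.2 -1.9 0 0 0'
python3 - <<'E'
from h import *
w=cam("wrist");cv2.imwrite("pics/w8.png",w["img"]);print(status.sense()["ft_force"])
E
```

```text
F [ 1.1 -0.4 -0. ]
F [-0.1 -0.   0.4]
F [ 0.5 -0.5  0.3]
F [ 1.3 -0.8  0.4]
F [ 0.1 -0.3  1. ]
F [0.4 0.2 0.3]
F [ 1.  -0.6  0.8]
F [0.9 0.2 1.4]
F [ 0.5 -0.9 -0.1]
time_s: 9.0
tool_pos: [0.5376, 0.0804, 0.2053]
eef_rot: [1.0, -0.0, -0.0, 0.0]
ft_force: [0.2, 0.3, -0.7]
grip_width: -0.0002
[ 0.74512113 -0.42790393 -0.48020089]
```

View pics/w8.png

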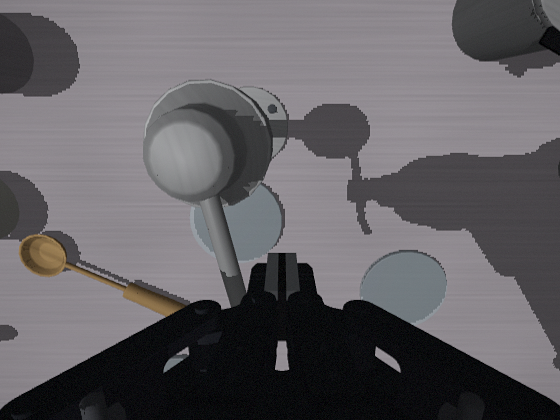

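```bash
c(){ python3 chk.py; }
python3 -m creep '-1.1 -1.9 0 0 0' >/dev/null; c && python3 -m creep '-1.1 -1.9 0 0 0' >/dev/null; c && python3 -m creep '-1 -2 0 0 0' >/dev/null; c && python3 -m creep '-1 -2 0 0 0' >/dev/null; c && python3 -m creep '-0.9 -2 0 0 0' >/dev/null; c && python3 -m creep '-0.9 -2 0 0 0'
python3 - <<'E'
from h import *
w=cam("wrist");cv2.imwrite("pics/w9.png",w["img"]);print(status.sense()["ft_force"])
E
```

```text
F [ 1.1 -0.8 -0. ]
F [ 0.6 -0.3 -0.2]
F [-0.7 -0.9 -0.6]
F [-0.6  0.4 -0.2]
F [-0.3  0.   0. ]
time_s: 9.65
tool_pos: [0.5316, 0.0924, 0.2053]
eef_rot: [1.0, -0.0, -0.0, -0.0]
ft_force: [0.3, -0.3, 0.7]
grip_width: -0.0001
[-0.28290943 -0.5125876   0.09377571]
```

View pics/w9.png

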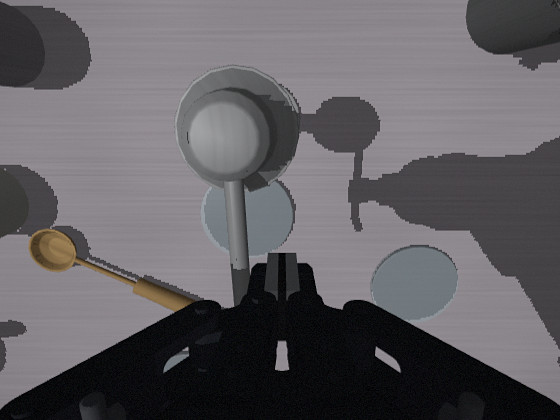

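```bash
c(){ python3 chk.py; }
python3 -m creep '-0.7 -2 0 0 0' >/dev/null; c && python3 -m creep '-0.7 -2 0 0 0' >/dev/null; c && python3 -m creep '-0.6 -2 0 0 0' >/dev/null; c && python3 -m creep '-0.6 -2 0 0 0' >/dev/null; c && python3 -m creep '-0.5 -2 0 0 0' >/dev/null; c && python3 -m creep '-0.5 -2 0 0 0'
python3 - <<'E'
from h import *
w=cam("wrist");cv2.imwrite("pics/w10.png",w["img"]);print(status.sense()["ft_force"])
E
```

```text
F [ 0.5 -1.4 -0.9]
F [ 0.7 -1.5  0.2]
F [ 2.2 -3.7  0. ]
F [ 2.2 -3.7  0. ]
F [ 2.2 -3.7  0. ]
[ 1.357302   -2.83559052  0.58268931]
```

View pics/w10.png

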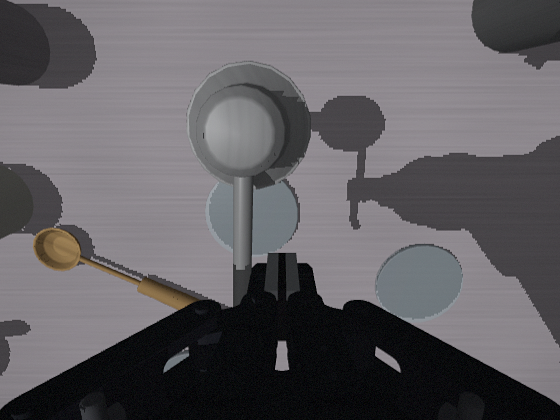

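The force rose to about 4 N and the cap's width shrank from about 83 px to 81 px, which suggests the hook dropped. I'll confirm with one small extra push, then back off.

```bash
python3 -m creep '0 -1.5 0 0 0'; python3 -m creep '0 0 0 0 0' | grep ft
python3 - <<'E'
from h import *
w=cam("wrist");cv2.imwrite("pics/w11.png",w["img"]);print(status.sense()["ft_force"])
E
python3 -m creep '0 5 0 0 0;0 10 0 0 0;0 10 0 0 0;0 10 0 0 0;0 0 0 0 0'
python3 - <<'E'
from h import *
w=cam("wrist");cv2.imwrite("pics/w12.png",w["img"]);print(status.sense()["ft_force"])
s=cam("scene");crop(s,200,190,340,300,5,"s12.png")
E
```

```text
time_s: 10.15
tool_pos: [0.5301, 0.0985, 0.2054]
eef_rot: [1.0, -0.001, 0.0, 0.001]
ft_force: [2.1, -6.7, 0.5]
grip_width: -0.0003
ft_force: [2.3, -4.9, 0.9]
[ 1.8477775  -5.26401873  0.85348895]
time_s: 10.8
tool_pos: [0.5297, 0.0624, 0.2052]
eef_rot: [1.0, -0.001, -0.0, 0.0]
ft_force: [-0.8, -0.1, -0.9]
grip_width: -0.0001
[0.12325091 0.27419297 0.47573088]
```

View pics/w12.png

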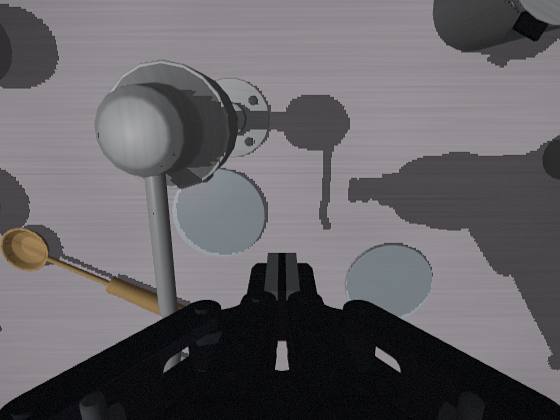

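View pics/s12.png

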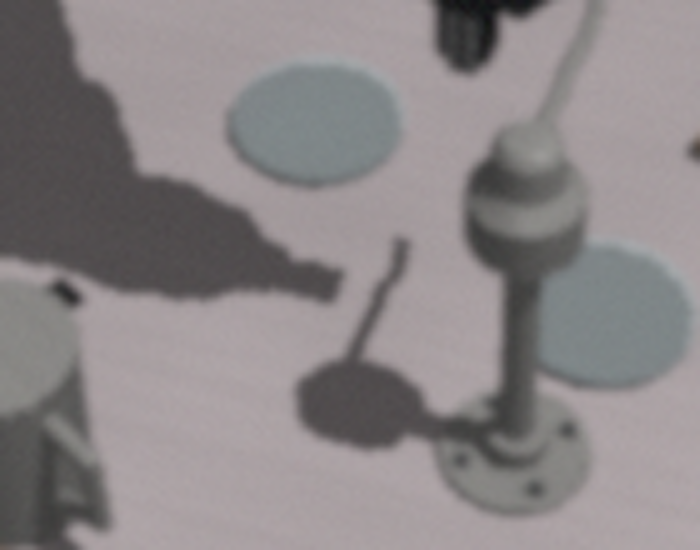

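The force rose to 6.7 N, falling to about 5 N, and the TCP was held 3 mm short, so the hook is home. I'll back up for a clear view to get the heading and saddle.

```bash
python3 -m creep '0 0 -45 0 0;0 0 -45 0 30;-45 0 -45 0 60;-45 0 -45 0 60;-40 0 -20 0 60'; python3 -m creep '0 0 0 0 60;0 0 0 0 60'|grep pos;python3 - <<'E'
from h import *
w=cam("wrist");crop(w,180,0,340,120,5,"w13.png")
t=cam("top");crop(t,215,140,285,240,6,"t13.png")
E
```

```text
time_s: 11.4
tool_pos: [0.4186, 0.0657, 0.3886]
eef_rot: [1.0, 0.0, 0.002, -0.001]
ft_force: [2.1, 0.2, 0.3]
grip_width: 0.0579
tool_pos: [0.4187, 0.0651, 0.3869]
```

View pics/w13.png

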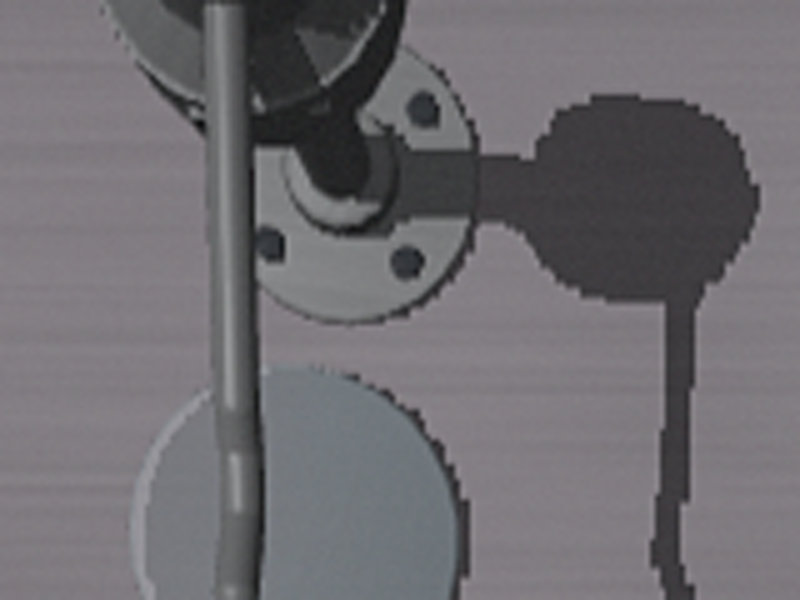

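View pics/t13.png

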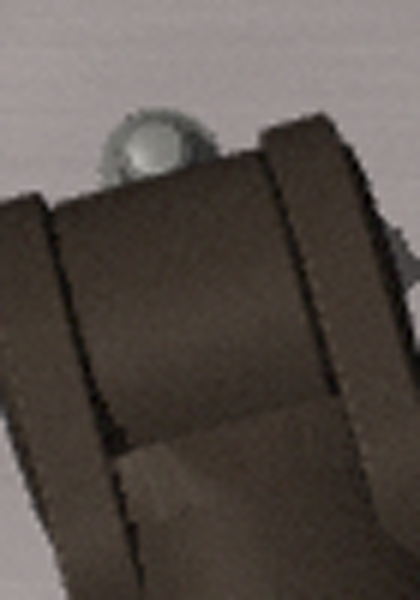

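Run:
```python
from h import *
w=cam("wrist")
f=lambda x,y:(180+(x+.5)/5-.5,(y+.5)/5-.5)
a=plane(w,*f(229,60),.210);b=plane(w,*f(235,400),.210);c=plane(w,*f(237,482),.207);d=plane(w,*f(238,590),.22)
print(a,b,c,d)
v=b-a;print("heading",np.degrees(np.arctan2(v[1],v[0])))
print("flange c",plane(w,*f(350,195),.006),"coaster",plane(w,*f(303,525),.008))
cv2.imwrite("pics/w14.png",w["img"])
```

```text
[0.57337016 0.11243739 0.21      ] [0.52036187 0.11408343 0.21      ] [0.50677916 0.11488723 0.207     ] [0.48821831 0.11353671 0.22      ]
heading 178.22139538229422
flange c [0.59201117 0.11089481 0.006     ] coaster [0.50262383 0.1273966  0.008     ]
```

View pics/w14.png

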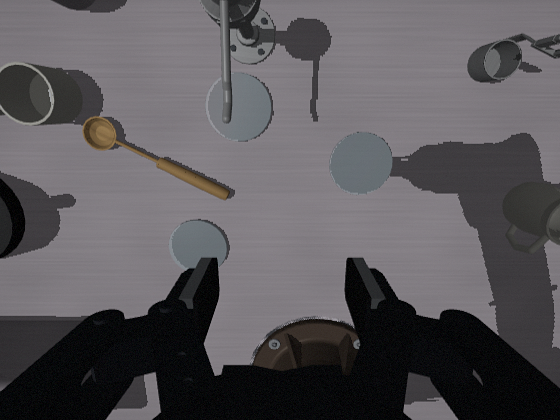

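```bash
python3 -m creep '20 48 0 0 60;20 48 0 0 60;20 48 0 0 60;20 48 10 0 60;10 48 30 0 60'; python3 -m creep '0 48 40 0 60;0 8 20 0 60;0 0 0 0 60;0 0 0 0 60'|grep pos;python3 - <<'E'
from h import *
w=cam("wrist");cv2.imwrite("pics/w15.png",w["img"])
E
```

```text
time_s: 12.25
tool_pos: [0.5068, -0.1636, 0.3503]
eef_rot: [1.0, -0.0, 0.001, 0.0]
ft_force: [0.7, 1.1, -0.6]
grip_width: 0.0601
tool_pos: [0.5046, -0.2065, 0.2979]
```

View pics/w15.png

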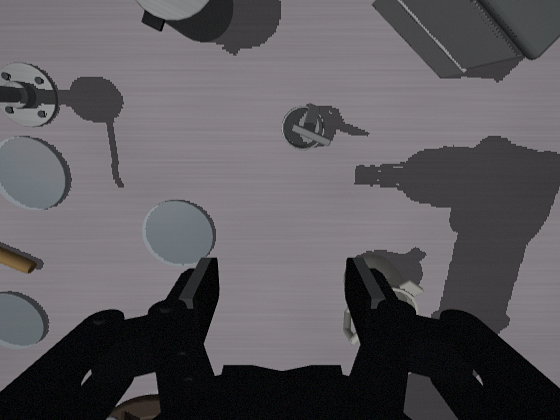

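Run:
```python
from h import *
w=cam("wrist");crop(w,265,90,365,165,8,"w16.png");print(proj(w,(.556,-.233,.155)))
```

```text
[314.81324102 140.76826608]
```

View pics/w16.png

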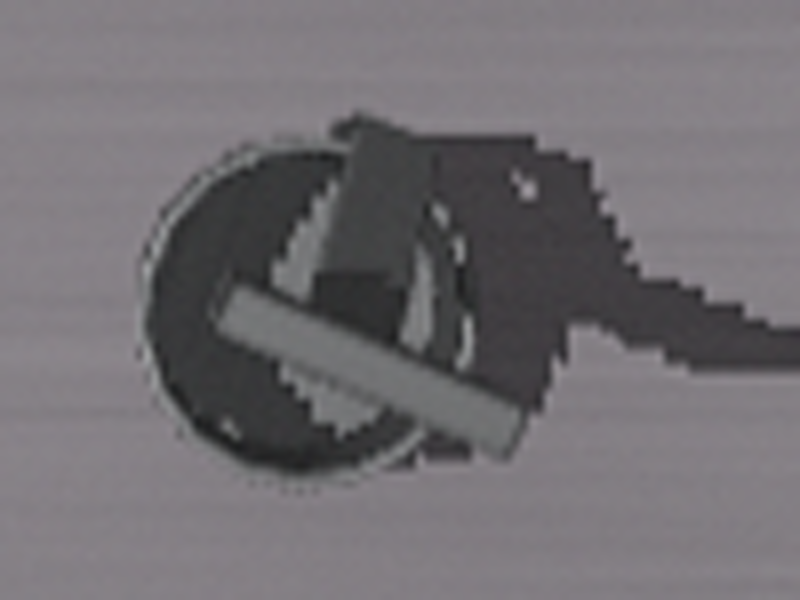

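Run:
```python
from h import *
w=cam("wrist");f=lambda x,y:(265+(x+.5)/8-.5,90+(y+.5)/8-.5)
a=plane(w,*f(226,306),.155);b=plane(w,*f(514,434),.155);print(a,b,(a+b)/2,np.linalg.norm(a-b));v=b-a;print(np.degrees(np.arctan2(v[1],v[0])))
print("rim",plane(w,*f(305,306),.045));print(status.sense()["tool_pos"],status.sense()["qpos"])
```

```text
[ 0.56683257 -0.21443036  0.155     ] [ 0.55381292 -0.24485884  0.155     ] [ 0.56032275 -0.2296446   0.155     ] 0.03309688500301043
-113.1649672056666
rim [ 0.56159502 -0.22958391  0.045     ]
[ 0.50531545 -0.20607431  0.29978383] [ 0.37985448  0.26757194 -0.1154507   1.67530864  0.03228912  1.19850561
 -1.3121109 ]
```

The dipper's plate centre is at (0.5605,-0.2296), width along -113°, with the strap on the post-facing side after turning. I'll align above it.

```bash
python3 -m creep '28 12 30 0 60;27 11.5 30 0 60;0 0 30 0.14 60;0 0 0 0.14 60;0 0 0 0.125 60'; python3 -m creep '0 0 0 0 60;0 0 0 0 60;0 0 0 0 60';python3 - <<'E'
from h import *
w=cam("wrist");cv2.imwrite("pics/w17.png",w["img"]);print(status.sense()["tool_pos"],status.sense()["qpos"])
a=np.radians(-113.16);u=np.array([np.cos(a),np.sin(a),0]);c=np.array([.5603,-.2296,.155])
print(proj(w,c+.017*u),proj(w,c-.017*u))
E
```

```text
time_s: 13.3
tool_pos: [0.5597, -0.2297, 0.2083]
eef_rot: [0.979, -0.203, -0.0, -0.0]
ft_force: [-0.2, -0.4, -0.3]
grip_width: 0.0598
time_s: 13.6
tool_pos: [0.5596, -0.2305, 0.2092]
eef_rot: [0.98, -0.199, 0.001, 0.0]
ft_force: [-0.2, 1.0, 0.1]
grip_width: 0.0597
[ 0.55949588 -0.23068669  0.20910038] [ 0.31341804  0.43096574 -0.01496659  1.66575492  0.00716246  1.04388141
 -1.67717477]
[308.97614208 236.70809219] [253.86479862 236.59242547]
```

View pics/w17.png

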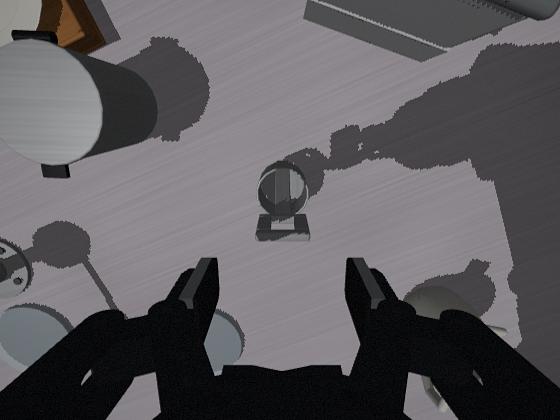

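The plate is centred between the jaws at (283,236), where it was predicted to be. I'll lower and grip.

```bash
python3 -m creep '1 0 20 0 60;0 0 20 0 60;0 0 15 0 60;0 0 12 0 60;0 0 8 0 60'|grep -E "pos|ft"; python3 -m creep '0 0 0 0 45;0 0 0 0 30;0 0 0 0 28;0 0 0 0 28;0 0 0 0 28' 30;python3 - <<'E'
from h import *
w=cam("wrist");cv2.imwrite("pics/w18.png",w["img"])
E
```

```text
tool_pos: [0.5599, -0.2312, 0.1328]
ft_force: [-0.6, 0.3, -0.7]
time_s: 14.65
tool_pos: [0.5604, -0.2313, 0.134]
eef_rot: [0.98, -0.201, 0.0, 0.0]
ft_force: [0.3, -0.0, 0.9]
grip_width: 0.0333
```

View pics/w18.png

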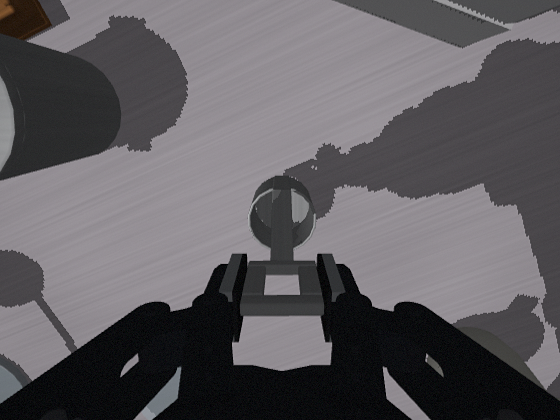

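The plate is gripped at 33 mm with the eye at TCP height. I'll lift and turn towards the hook's heading.

```bash
python3 -m creep '0 0 -15 0 28;0 0 -30 0 28;0 0 -30 -0.12 28;0 0 -30 -0.13 28;0 0 -21 -0.123 28' 40; python3 -m creep '-10 -25 0 0 28;-12 -32 0 0 28;-13 -35 0 0 28;-13 -35 0 0 28;-13 -35 0 0 28' |grep -E "pos|grip"; python3 -m creep '-13 -35 0 0 28;-13 -35 0 0 28;-13 -35 0 0 28;-13 -35 0 0 28;-10 -25 0 0 28' ; python3 -m creep '-8 -17 0 0 28; 0 0 0 0 28; 0 0 0 0 28';python3 - <<'E'
from h import *
w=cam("wrist");cv2.imwrite("pics/w19.png",w["img"]);print(status.sense()["qpos"])
E
```

```text
time_s: 15.2
tool_pos: [0.5605, -0.2314, 0.2618]
eef_rot: [1.0, -0.014, 0.001, 0.0]
ft_force: [-0.3, -0.4, -0.5]
grip_width: 0.0331
tool_pos: [0.5036, -0.0661, 0.2596]
grip_width: 0.0332
time_s: 16.2
tool_pos: [0.4467, 0.1019, 0.2598]
eef_rot: [1.0, -0.015, 0.0, -0.0]
ft_force: [0.2, 0.9, 0.3]
grip_width: 0.0331
time_s: 16.5
tool_pos: [0.4403, 0.1166, 0.2596]
eef_rot: [1.0, -0.016, 0.0, 0.0]
ft_force: [-0.2, -1.1, -0.6]
grip_width: 0.0335
[-0.10116345  0.16492151 -0.31266677  1.9195154   0.05836369  1.06567804
 -2.04184715]
```

View pics/w19.png

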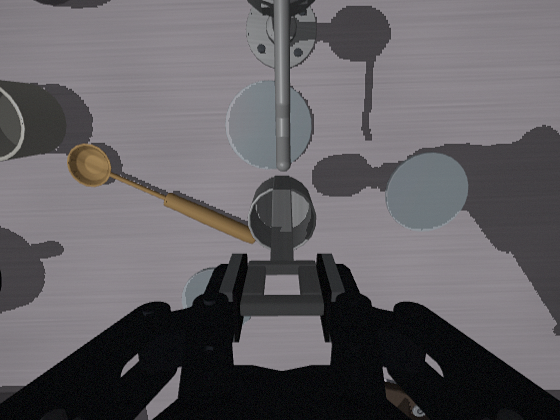

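The arm lies straight ahead in column 283, with its tip at (283,165), in line with the eye. I'll measure this in the tool frame.

Run:
```python
from h import *
w=cam("wrist");crop(w,240,60,330,180,5,"w20.png")
s=status.sense()
from scipy.spatial.transform import Rotation as Ro
R=Ro.from_quat(s["eef_rot"]).as_matrix();p=s["tool_pos"]
for n,u,v,z in (("arm far",283,10,.21),("arm near",283.5,100,.21),("dip",283.5,130,.206),("tip",283.5,165,.22)):
    q=plane(w,u,v,z);print(n,q.round(4),(1e3*R.T@(q-p)).round(1))
# eye plate hole in view: project eye
print(proj(w,p))
```

```text
arm far [0.5629 0.112  0.21  ] [122.3  -0.4  49.5]
arm near [0.5208 0.1131 0.21  ] [80.2 -0.1 49.5]
dip [0.5051 0.1136 0.206 ] [64.5 -0.  53.5]
tip [0.4878 0.1142 0.22  ] [47.1 -0.1 39.5]
[283.89362574 281.65128577]
```

View pics/w20.png

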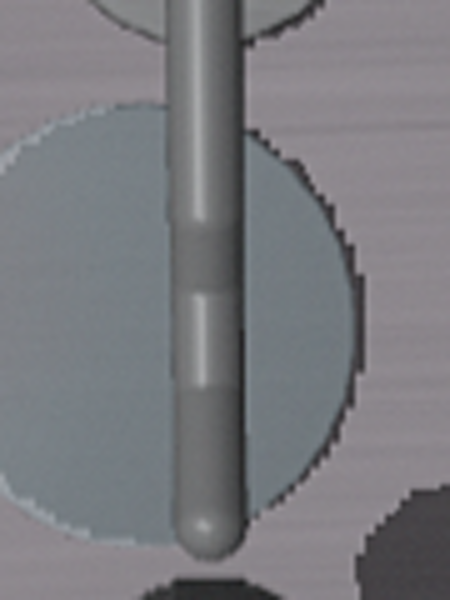

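```bash
python3 -m creep '0 0 15 0 28;0 0 15 0 28;0 0 12.6 0 28;0 0 0 0 28;0 0 0 0 28';python3 -m creep '10 0 0 0 28;10 0 0 0 28;6 0 0 0 28;0 0 0 0 28;0 0 0 0 28'
python3 - <<'E'
from h import *
w=cam("wrist");cv2.imwrite("pics/w21.png",w["img"]);s=cam("scene");crop(s,230,150,340,260,5,"s21.png")
E
```

```text
time_s: 17.1
tool_pos: [0.4406, 0.1161, 0.217]
eef_rot: [1.0, -0.017, -0.0, 0.0]
ft_force: [-0.0, 0.7, -0.5]
grip_width: 0.0332
time_s: 17.6
tool_pos: [0.4663, 0.116, 0.2168]
eef_rot: [1.0, -0.016, -0.0, 0.0]
ft_force: [0.4, -0.8, -0.8]
grip_width: 0.0332
```

View pics/w21.png

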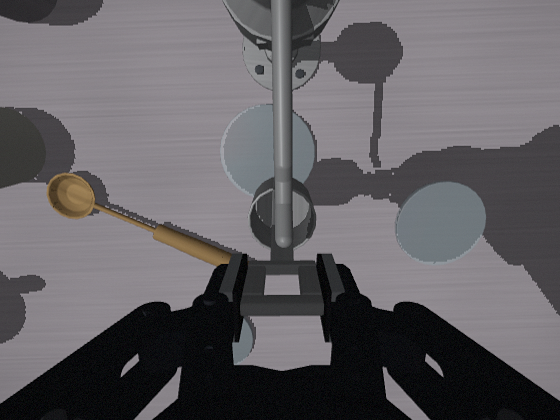

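View pics/s21.png

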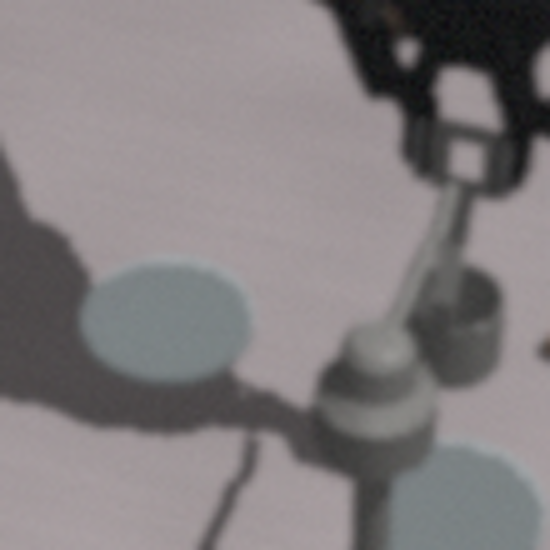

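Run:
```python
from h import *
w=cam("wrist");s=status.sense()
from scipy.spatial.transform import Rotation as Ro
R=Ro.from_quat(s["eef_rot"]).as_matrix();p=s["tool_pos"]
for u,v,z in ((285,240,.22),(284,180,.206),(283,100,.21)):
    q=plane(w,u,v,z);print(q.round(4),(1e3*R.T@(q-p)).round(1))
print("eye sides",[proj(w,p+R@np.array([0,y,0])) for y in(-.008,.008)])
```

```text
[0.4879 0.1147 0.22  ] [22.   0.7 -3.2]
[0.5111 0.1143 0.206 ] [45.2  0.3 10.8]
[0.5449 0.1137 0.21  ] [79.1 -0.2  6.8]
eye sides [array([265.79025738, 282.00410937]), array([300.79900468, 281.99133737])]
```

Lateral error is under 1 mm, so I'll insert slowly with force checks.

```bash
python3 -m creep '5 0 0 0 28;5 0 0 0 28;5 0 0 0 28'|grep -E 'pos|ft'; python3 chk.py && python3 -m creep '5 0 0 0 28;5 0 0 0 28;0 0 0 0 28'|grep -E 'pos|ft'; python3 chk.py
python3 - <<'E'
from h import *
w=cam("wrist");cv2.imwrite("pics/w22.png",w["img"]);print(status.sense()["ft_force"])
E
```

```text
tool_pos: [0.4818, 0.1155, 0.2169]
ft_force: [-0.8, -0.2, -1.0]
F [-0.8 -0.2 -1. ]
tool_pos: [0.492, 0.1151, 0.2168]
ft_force: [0.1, 0.4, -0.7]
F [ 0.1  0.4 -0.7]
[-0.57307297  1.14263759 -1.30191048]
```

View pics/w22.png

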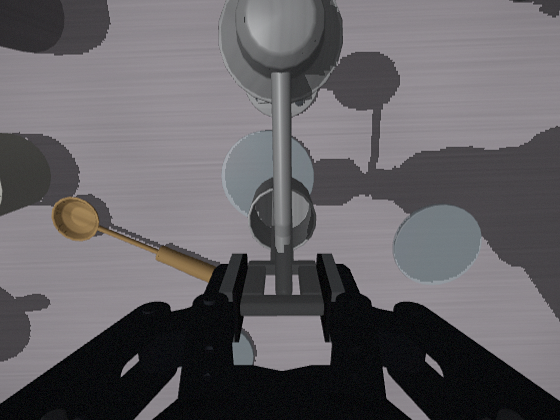

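The tip has entered the hole, passing under the top bar at (284,297), with no force. I'll move on to the saddle and lower.

```bash
python3 -m creep '4 0 1 0 28;4 0 2 0 28'|grep -E 'pos|ft'; python3 chk.py && python3 -m creep '4 0 2 0 28;2.5 0 2 0 28;0 0 0 0 28'|grep -E 'pos|ft'; python3 chk.py
python3 - <<'E'
from h import *
w=cam("wrist");cv2.imwrite("pics/w23.png",w["img"]);print(status.sense()["ft_force"])
s=cam("scene");crop(s,230,150,340,260,5,"s23.png")
E
```

```text
tool_pos: [0.4995, 0.1149, 0.2139]
ft_force: [0.3, -0.5, -0.2]
F [ 0.3 -0.5 -0.2]
tool_pos: [0.5059, 0.1146, 0.2094]
ft_force: [-0.5, -0.2, -0.4]
F [-0.5 -0.2 -0.4]
[-0.13687906 -0.5521503  -0.89926499]
```

View pics/w23.png

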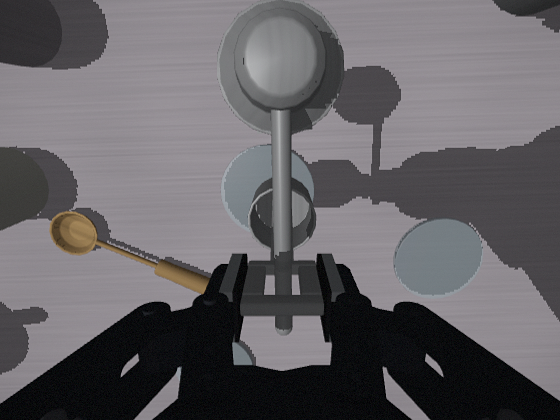

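View pics/s23.png

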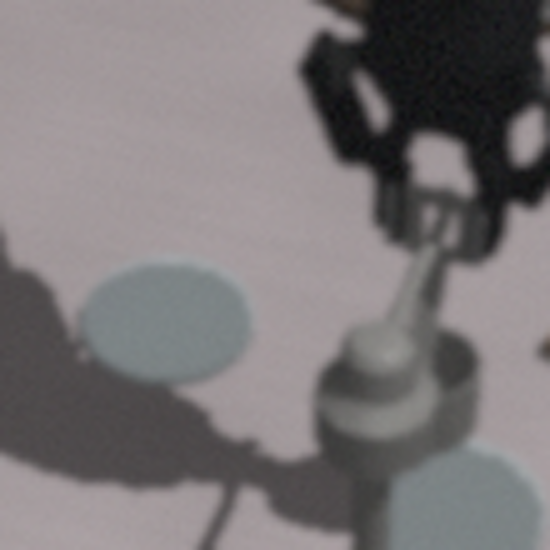

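```bash
python3 -m creep '0 0 2.5 0 28;0 0 2.5 0 28;0 0 2.5 0 28;0 0 1.5 0 28'|grep -E 'pos|ft'; for i in 1; do python3 -m creep '0 0 1 0 28;0 0 0 0 28'|grep -E 'pos|ft'; done;  python3 chk.py; python3 -m creep '0 0 1 0 28;0 0 0 0 28'|grep -E 'pos|ft'; python3 chk.py
python3 - <<'E'
from h import *
w=cam("wrist");cv2.imwrite("pics/w24.png",w["img"]);print(status.sense()["ft_force"])
E
```

```text
tool_pos: [0.5056, 0.1146, 0.2005]
ft_force: [0.0, -0.7, -0.8]
tool_pos: [0.5057, 0.1147, 0.1997]
ft_force: [-0.1, -0.4, -1.2]
F [-0.1 -0.4 -1.2]
tool_pos: [0.5058, 0.1147, 0.1988]
ft_force: [0.2, 0.8, -0.7]
F [ 0.2  0.8 -0.7]
[ 0.26365827 -0.18372033 -1.09976646]
```

View pics/w24.png

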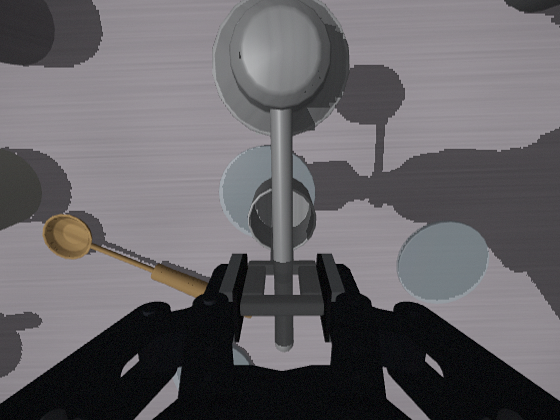

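Continuing in half-millimetre steps until it touches.

```bash
python3 -m creep '0 0 0.6 0 28;0 0 0 0 28'|grep -E 'pos|ft'; python3 -m creep '0 0 0.6 0 28;0 0 0 0 28'|grep -E 'pos|ft'; python3 -m creep '0 0 0.6 0 28;0 0 0 0 28'|grep -E 'pos|ft'; python3 -m creep '0 0 0 0 28'|grep -E 'ft'
```

```text
tool_pos: [0.5057, 0.1147, 0.1982]
ft_force: [-0.4, -0.1, 0.1]
tool_pos: [0.5057, 0.1147, 0.1976]
ft_force: [1.0, 0.5, -1.2]
tool_pos: [0.5057, 0.1147, 0.197]
ft_force: [0.6, 0.2, -0.9]
ft_force: [-0.1, -0.4, -0.9]
```

```bash
python3 -m creep '0 0 0.6 0 28;0 0 0 0 28'|grep -E 'pos|ft';python3 -m creep '0 0 0 0 28'|grep -E 'ft'; python3 -m creep '0 0 0.6 0 28;0 0 0 0 28'|grep -E 'pos|ft'; python3 -m creep '0 0 0 0 28'|grep -E 'ft'
```

```text
tool_pos: [0.5058, 0.1147, 0.1965]
ft_force: [-0.1, -0.1, -0.3]
ft_force: [0.2, -0.7, 0.1]
tool_pos: [0.5058, 0.1147, 0.1959]
ft_force: [-1.2, 0.1, 1.7]
ft_force: [0.5, 0.2, 0.5]
```

There is contact at about z 0.196, as expected. I'll let go gently.

```bash
python3 -m creep '0 0 0 0 35;0 0 0 0 38;0 0 0 0 42;0 0 0 0 48;0 0 0 0 56'; python3 -m creep '0 0 0 0 60;0 0 0 0 60;0 0 0 0 60'|grep -E "ft|grip"
python3 - <<'E'
from h import *
w=cam("wrist");cv2.imwrite("pics/w25.png",w["img"]);print(status.sense()["ft_force"])
s=cam("scene");crop(s,230,150,340,260,5,"s25.png")
E
```

```text
time_s: 21.65
tool_pos: [0.5058, 0.1147, 0.1958]
eef_rot: [1.0, -0.016, -0.0, 0.0]
ft_force: [-0.2, 0.1, -0.2]
grip_width: 0.056
ft_force: [0.1, -0.3, 0.4]
grip_width: 0.0601
[-0.43312915 -0.13149704 -0.14318553]
```

View pics/w25.png

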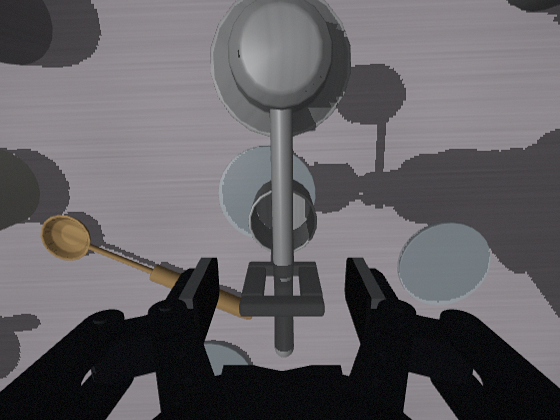

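View pics/s25.png

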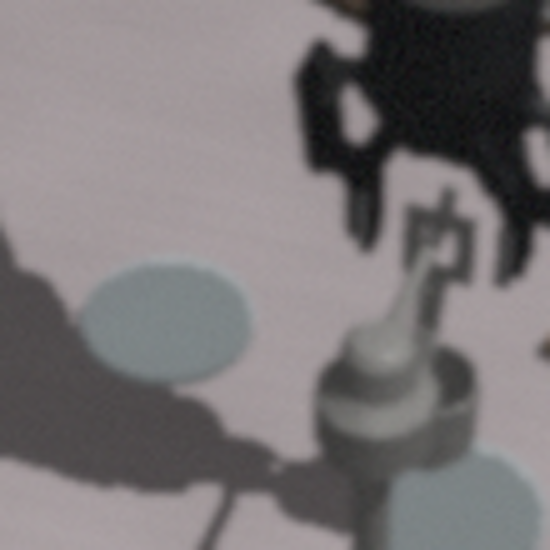

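It hangs free between the open fingers. I'll withdraw straight up and then check.

```bash
python3 -m creep '0 0 -15 0 60;0 0 -25 0 60;0 0 -40 0 60;0 0 -45 0 60;0 0 -30 0 60'|grep -E "pos|ft"; python3 -m creep '-40 0 -20 0 60;-45 0 0 0 60;-15 20 0 0 60;0 0 0 0 60;0 0 0 0 60'|grep -E "pos|ft"
python3 - <<'E'
from h import *
w=cam("wrist");cv2.imwrite("pics/w26.png",w["img"])
s=cam("scene");crop(s,230,160,340,310,5,"s26.png")
E
```

```text
tool_pos: [0.5061, 0.115, 0.354]
ft_force: [0.6, 0.4, -0.4]
tool_pos: [0.4053, 0.0978, 0.3712]
ft_force: [0.9, 0.2, 0.6]
```

View pics/w26.png

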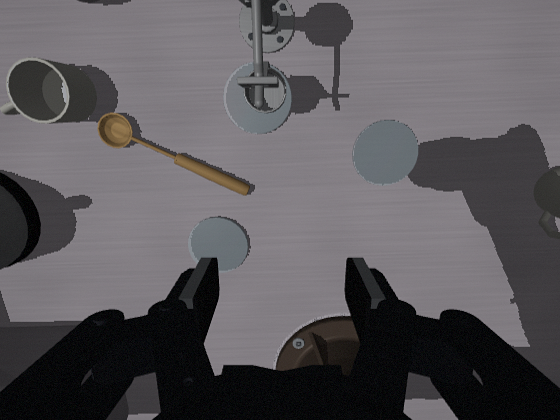

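View pics/s26.png

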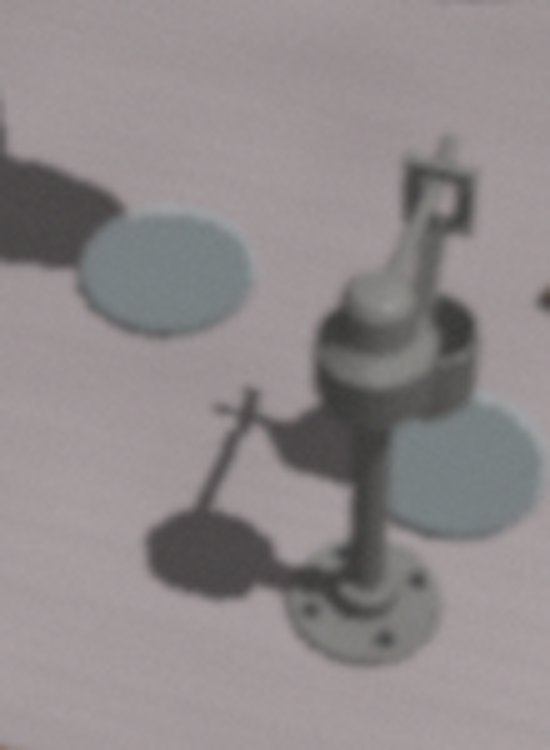

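```bash
python3 -m creep '0 0 0 0 60;0 0 0 0 60;0 0 0 0 60;0 0 0 0 60;0 0 0 0 60'|grep time
python3 - <<'E'
from h import *
a=cv2.imread("pics/w26.png");w=cam("wrist");print("diff",np.abs(a.astype(int)-w["img"])[60:125,210:310].max())
crop(w,215,40,315,140,6,"w27.png")
print("bar",plane(w,258,81,.218),"rim",plane(w,265,94,.109),"coaster",plane(w,258,98,.008))
E
```

```text
time_s: 23.65
diff 90
bar [0.50392024 0.11492704 0.218     ] rim [0.49888017 0.11475548 0.109     ] coaster [0.49857199 0.12984762 0.008     ]
```

View pics/w27.png

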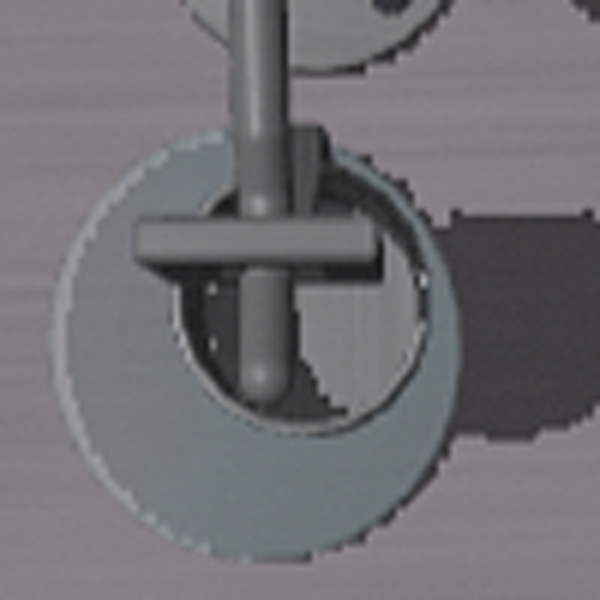

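```bash
python3 -m creep '0 0 0 0 60;0 0 0 0 60;0 0 0 0 60;0 0 0 0 60;0 0 0 0 60'|grep time
python3 - <<'E'
from h import *
def cc(s): return s["img"][60:125,210:310].astype(np.float32).mean(2)
f=[cam("wrist") for _ in range(8)]
for k in f[1:]: print(cv2.phaseCorrelate(cc(f[0]),cc(k)),np.abs(cc(f[0])-cc(k)).max())
t=cam("top");crop(t,190,100,400,240,3.8,"t28.png")
E
```

```text
time_s: 24.2
((0.011109157821891813, -0.011540965984124796), 1.008095457818773) 8.666672
((0.011357996831328876, -0.007422338059122069), 0.9987350989050335) 21.000008
((0.04330202228277358, -0.009074884517815462), 0.9918276488780975) 20.666672
((0.018649053248545044, -0.0008911473305701634), 1.0047189704577129) 20.666672
((0.015238543061911969, -0.02468644577503909), 1.0046302858988445) 21.333336
((0.012478155642611455, -0.012207602297714004), 1.0040133184856839) 20.666664
((0.01843297883650763, -0.024603821272265236), 0.996903205315272) 20.999992
```

View pics/t28.png

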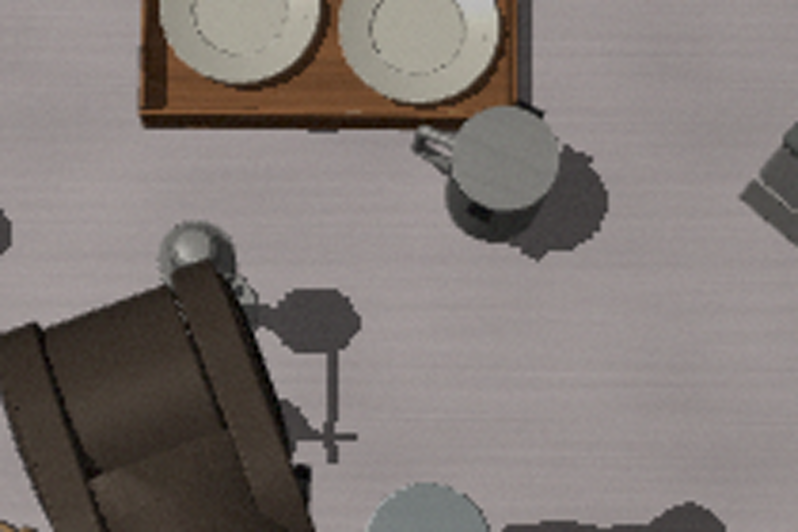

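The dipper hangs still (image shift under 0.05 px), and the shelf items in view, including the coaster, are where they were. I'll hand in.

```bash
python3 -c "
from bench import robot;print(robot.job_done())"
```

```text
the job is handed in; nothing more can be done
None
```

I pushed the hook slowly round to the coaster side until it dropped into its notch, then hung the milk dipper on it by its eye. I handed the job in at about 24.7 s; no verdict came back.

- **Hook:** it stopped at a heading of about 178°. An extra 1.5 mm push raised the force to about 6.7 N, settling near 5 N, and the arm did not move on. The cap also looked slightly smaller from above, which fits the 6 mm drop, but I never measured the drop directly.
- **Dipper:** it went on with almost no force, touched down at 0.196 m (0.197 m expected) and came free when the fingers opened.
- **Last checks:**
  - The eye plate was within about 2 mm of the saddle, seen from above.
  - The cup centre was about 15 mm from the coaster's centre.
  - The dipper was still, with image shift under 0.05 px over 0.35 s.
  - The gripper was about 0.18 m above where it let go.
- **Disagreements:** early position estimates from the scene camera differed from the top camera by up to about 12 mm, so I worked from the wrist camera. One frame comparison taken soon after I backed off showed changes of up to 90 grey levels. The later, steadier frames did not repeat it, so I put it down to the arm settling.
- **Not checked:** I compared the shelf items before and after only by eye. The jug, cup, tin and coaster were not all in view in the last top picture.

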